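Take a micrograph from the key units

TASK

Take a picture on the microscope with light touches of the fingertips, gripping nothing: first press the round key on top of the white lamp supply right down so that it stays down, next press the square key on its black desk unit right down so that it stays down, and last tap the round key on its black desk unit right down and let it spring back. Press lightly, keep strictly to this order, never touch the unit with the long narrow bar key (it ejects the specimen), and leave all the units and everything else on the bench standing where they are.

Things in the scene. Friction and masses are not known exactly. Their poses are not given: they have to be found in the camera images.
- lamp_supply: white lamp power supply, a loose case 140 (x) x 120 (y) x 80 mm high, about 1.6 kg, with one round white key in the middle of its top; origin at the centre of its underside
- lamp_key_top (a point): round key 34 mm across on the lamp supply: centre of the top face of the key, moves with the key; its z axis points up; 18 mm above the case when the key is up, 8 mm when right down; the cap rests on rubber and gives another 1 mm per 3.5 N of push, up to 5 mm, springing back when let go
- lamp_key (a joint): travel of the lamp supply's key. Slides straight down. 0 = up (18 mm above the case), 0.010 m = right down on its stop; starts within 0 to 0.0015. No spring: about 3 N moves it and it stays where it is left
- focus_unit: focus unit, the desk unit with the SQUARE key: loose black desk unit 76 x 76 x 30 mm, 0.45 kg, on a rubber foot, carrying one white key in its middle; origin at the centre of its underside, z up; its place among the three desk units varies
- square_key_top (a point): square key 34 x 34 mm: centre of the top face of the key, moves with the key; its z axis points up; 18 mm above the case when the key is up, 8 mm when right down; the cap rests on rubber and gives another 1 mm per 3.5 N of push, up to 5 mm, springing back when let go
- square_key (a joint): travel of the square key. Slides straight down. 0 = up (18 mm above the case), 0.010 m = right down on its stop; starts within 0 to 0.0015. No spring: about 3 N moves it and it stays where it is left
- shutter_unit: shutter unit, the desk unit with the ROUND key: loose black desk unit 76 x 76 x 30 mm, 0.45 kg, on a rubber foot, carrying one white key in its middle; origin at the centre of its underside, z up; its place among the three desk units varies
- round_key_top (a point): round key 36 mm across: centre of the top face of the key, moves with the key; its z axis points up; 18 mm above the case when the key is up, 8 mm when right down; the cap rests on rubber and gives another 1 mm per 3.5 N of push, up to 5 mm, springing back when let go
- round_key (a joint): travel of the round key. Slides straight down. 0 = up (18 mm above the case), 0.010 m = right down on its stop. Spring: about 1.2 N starts it, 4.2 N is fully down, and it comes back up when let go
- unload_unit: stage-unload unit, the desk unit with the long narrow BAR key; must not be touched: loose black desk unit 76 x 76 x 30 mm, 0.45 kg, on a rubber foot, carrying one white key in its middle; origin at the centre of its underside, z up; its place among the three desk units varies
- bar_key (a joint): travel of the bar key (52 x 16 mm, its top 18 mm above the case), not to be pressed. Slides straight down. 0 = up (18 mm above the case), 0.010 m = right down on its stop. Spring: about 1.2 N starts it, 4.2 N is fully down, and it comes back up when let go
- specimen_a: bystander, loose: mounted metal specimen, black disc 32 mm across, 22 mm high, round steel inset; origin at the centre of its underside
- specimen_b: bystander, loose: mounted metal specimen, black disc 32 mm across, 22 mm high, square steel inset; origin at the centre of its underside
- specimen_c: bystander, loose: mounted metal specimen, black disc 32 mm across, 22 mm high, square steel inset; origin at the centre of its underside
- objective: bystander, loose: steel microscope objective standing on its thread end, 32 mm across, 44 mm high; origin at the centre of its underside
- etchant: bystander, loose: amber bottle with black cap, 52 mm across, 120 mm high; origin at the centre of its underside
- tweezers: bystander, loose: steel tweezers lying flat along their x axis, 120 mm long, 18 mm wide, 8 mm high (origin at mid-length)

How it is judged:
On the way, in this order (a step that is already met when the one before it is completed fails the run):
1. the lamp supply's key is pressed down (over 6 of its 10 mm) (value of joint lamp_key above 0.006 m), for 0.05 s.
2. then the square key is pressed down (over 6 of its 10 mm) (value of joint each of square_key, lamp_key above 0.006 m), for 0.05 s.
3. then the round key of the shutter unit is pressed (over 6 of its 10 mm) (all of step 2 and value of joint round_key above 0.006 m), for 0.02 s.
At the end, for the whole second after the job is handed in: The lamp supply's key and the square key stay down by more than 6 mm, the round and bar keys are up (within 1.5 mm), the lamp supply and the three desk units stand upright, at rest, within 15 mm of where they were, and every bystander is within 20 mm of where it was (all of step 2 and value of joint each of round_key, bar_key below 0.0015 m and distance of each of lamp_supply, focus_unit, shutter_unit, unload_unit from where it was at the start of the episode below 0.015 m and angle between each of lamp_supply, focus_unit, shutter_unit, unload_unit's own z axis and vertical below 0.1 rad and linear speed of each of lamp_supply, focus_unit, shutter_unit, unload_unit below 0.01 m/s and distance of each of specimen_a, specimen_b, specimen_c, objective, etchant, tweezers from where it was at the start of the episode below 0.02 m); the robot touches nothing.
It fails at once if a key goes down (over 3 mm) before its turn ((value of joint square_key above 0.003 m and value of joint lamp_key below 0.0058 m) or (value of joint round_key above 0.003 m and value of joint square_key below 0.0058 m)).
It fails at once if the unit with the bar key is touched (over 0.5 N) or its key goes down (contact force between any of the fingers, the arm and unload_unit above 0.5 N or value of joint bar_key above 0.002 m).
It fails at once if a key or its unit is pressed with more than 20 N (contact force between any of the fingers, the arm and lamp_supply above 20 N or contact force between any of the fingers, the arm and focus_unit above 20 N or contact force between any of the fingers, the arm and shutter_unit above 20 N).
It fails at once if the lamp supply or a desk unit is lifted, carried or shoved (over 15 mm) (distance of any of lamp_supply, focus_unit, shutter_unit, unload_unit from where it was at the start of the episode above 0.015 m).
It fails at once if a bystander is shifted or lifted (over 20 mm) (distance of any of specimen_a, specimen_b, specimen_c, objective, etchant, tweezers from where it was at the start of the episode above 0.02 m).
It also fails if it takes over 45 s, if anything falls off the work surface, if the arm or the gripper's body presses on something with over 40 N, if the wrist force passes 120 N, or if a joint passes its speed limit or range.

ROBOT

A 6-joint arm with a two-finger parallel gripper is mounted at the origin on the work surface. World frame = base frame: x ahead of the robot, y to its left, z up, the work surface at z = 0. Lengths are in m, angles in rad, forces in N, time in s.
With the tool pointing down it reaches from about 0.425 to 0.95 m from the base axis. Payload 3.5 kg.
Tool frame: the origin (TCP) lies at the centre of the arm's flange, where the gripper is bolted on; the fingertips stand arm.tip_reach ahead of it and the grasp point (between the pads) lies 155 mm ahead of it (arm.tip_reach is the distance from the TCP to the fingertips, in m); z points along the fingers, y is the line along which they close (so a half turn about z gives the same grasp; the last joint's range is limited). The gripper opens to 85 mm and grips with 20 to 120 N. Pads are 22 mm wide; open, the fingers measure 114 mm over their backs; the gripper's body (76 mm by 85 mm) begins 54 mm behind the grasp point. The pads swing forward as they close: fully open they stand 13 mm farther back than shut.
Start: joints at [1.019, 0.286, 1.577, -0, 1.279, -0.15], TCP at [0.264, 0.621, 0.405] pointing down, gripper open.
Joint ranges: [-2.77, 2.77], [-0.9, 2.22], [0.21, 2.48], [-1.53, 4.67], [0.24, 2.81], [-2.84, 2.84]. Speed limits (rad/s): [2.79, 2.79, 3.14, 3.14, 3.14, 3.14].

INTERFACE

Orientations are given as [roll, pitch, yaw] about the fixed x, y, z axes, in that order (R = Rz(yaw) Ry(pitch) Rx(roll)).
In Python, from workcell import arm gives the robot as it stands. The module is installed in compiled form; this text tells all that it offers. Calls block until the motion is done:
- arm.goto(position, orientation): joint-space move of the TCP to a pose.
- arm.move_l(position, feed=0.15, ori=None, guard=None): straight line of the TCP; ori=None keeps the orientation; feed is the mean speed in m/s. With guard (N) it stops when the force on the tool has changed by that much, and returns True; else False.
- arm.movej(angles): joint-space move.
- arm.command_gripper(opening, grip_force=None): finger opening in m; grip_force is the grip in N (None keeps the last); returns when the fingers have stopped.
- arm.pause(seconds).
- arm.solve_ik(position, orientation): joint angles nearest the present ones, or None.
- arm.grab_frame(name): name is "side" or "top"; returns (picture, depth): 400x640x3 uint8, red, green, blue; 400x640 float32, m along the optical axis (not along the pixel's ray), 0 where there is no reading.
- arm.get_calibration(name): a dict with "K" (3x3 intrinsics, pixels), "k1" (the pictures are not rectified: a ray, as slopes to the right and down, at radius r is drawn at 1 + k1 r^2 times it, then the intrinsics apply), "T" (4x4, takes a point from camera to world coordinates). Camera axes: x right, y down, z forward; pixel columns grow to the right and rows downward; lengths in m; the calibration is good to about 2 mm. A picture is of the moment at which its call begins. get_calibration takes no time and is no camera call.
A pose or a line that the arm cannot do raises arm.PlanningError and nothing moves.
- arm.close_job(): hands the job in; it is judged then, once.
Readings, each from a call of its own:
- arm.read_time(): time.
- arm.read_joints(): joint angles.
- arm.read_qd(): joint speeds.
- arm.read_joint_torque(): joint torques, N m.
- arm.read_tcp_pos(): TCP position.
- arm.read_ee_rot(): TCP orientation.
- arm.read_force(): force on the tool from outside, world axes, zero at the start.
- arm.read_ft_torque(): the same for the moment, N m.
- arm.read_grip_width(): finger opening in m.
- arm.read_grasp_force(): force on a finger pad.
Only numpy, scipy, OpenCV 4.12 (cv2) and the standard library are available. Lean on these libraries where they do the work, as an engineer would, in place of code of your own. Each camera call takes 0.05 s, during which the arm holds its last target. There are 200 camera calls.

## Working session

There is one attempt and no reset: what is moved stays moved. The work goes in short steps, each a Python script; the robot and the scene stay as the last script left them, time stands still between calls to the robot, and variables do not carry over. Pictures are saved under pics/ and viewed, at most 10 in all, crops included, and the job is handed in when it is done.

```bash
mkdir -p pics; python3 - <<'E'
from workcell import arm
import cv2,numpy as np
for n in("side","top"):
    p,d=arm.grab_frame(n); c=arm.get_calibration(n)
    np.savez(f"{n}.npz",p=p,d=d,**c)
    cv2.imwrite(f"pics/{n}0.png",p[:,:,::-1]); print(n,c,(d>0).mean())
print(arm.tip_reach,arm.read_time(),arm.read_force(),arm.read_ee_rot())
E
```

```text
side {'K': array([[425.60262047,   0.        , 312.01172332],
       [  0.        , 425.60262047, 196.41445854],
       [  0.        ,   0.        ,   1.        ]]), 'k1': 0.030881249243114535, 'T': array([[-0.99208461, -0.10558123,  0.06797596,  0.52285616],
       [-0.12479574,  0.76893282, -0.62703137,  0.72537711],
       [ 0.0139338 , -0.63055128, -0.7760225 ,  1.04531161],
       [ 0.        ,  0.        ,  0.        ,  1.        ]])} 0.99588671875
top {'K': array([[365.36454861,   0.        , 324.096916  ],
       [  0.        , 365.36454861, 200.25497601],
       [  0.        ,   0.        ,   1.        ]]), 'k1': -0.04856077177595528, 'T': array([[ 0.02863274, -0.99673434,  0.07550375,  0.54933273],
       [-0.99907418, -0.03096251, -0.02986829, -0.03914311],
       [ 0.03210854, -0.07457863, -0.99669808,  0.94900691],
       [ 0.        ,  0.        ,  0.        ,  1.        ]])} 0.99610546875
0.1734 0.1 [ 0.38772246  0.1658008  -0.66367119] [-3.13941659e+00 -3.25030737e-04  2.73981985e+00]
```

View pics/side0.png

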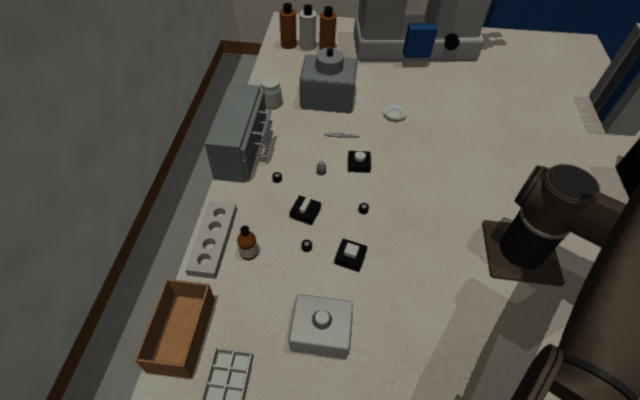

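View pics/top0.png

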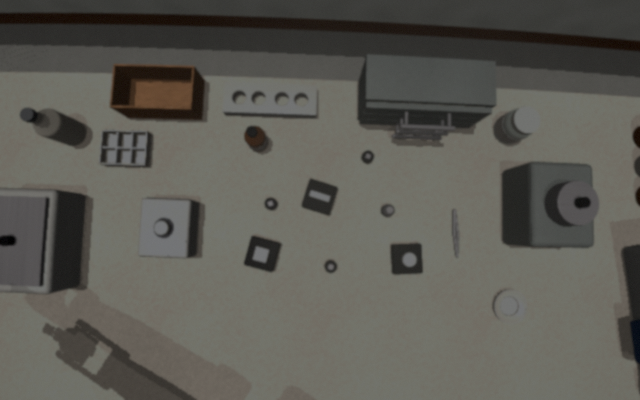

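The side view shows the white lamp supply's key at about (322,318), the square key at (351,251), the bar key at (305,206) and the round key at (360,157). In the top view they are at (163,228), (261,254), (320,196) and (409,260). I'll enlarge these to read them more closely.

```bash
cat > geo.py <<'E'
import numpy as np,cv2
C={n:dict(np.load(f"{n}.npz")) for n in("side","top")}
def ray(n,u,v):
    c=C[n];K=c['K'];k=float(c['k1'])
    s=np.array([(u-K[0,2])/K[0,0],(v-K[1,2])/K[1,1]]);x=s.copy()
    for _ in range(20): x=s/(1+k*(x@x))
    return c['T'][:3,3],c['T'][:3,:3]@np.array([x[0],x[1],1])
def dep(n,u,v):
    o,r=ray(n,u,v); d=C[n]['d'][int(round(v))-1:int(round(v))+2,int(round(u))-1:int(round(u))+2]
    return o+r*np.median(d)
def tri(a,b):
    (o,r),(p,s)=ray("side",*a),ray("top",*b)
    t=np.linalg.lstsq(np.c_[r,-s],p-o,rcond=None)[0]
    A,B=o+r*t[0],p+s*t[1]; return (A+B)/2,np.linalg.norm(A-B)
E
python3 - <<'E'
from geo import *
P={"lamp":((322,318),(163,228)),"square":((351,251),(261,254)),"round":((360,157),(409,260)),"bar":((305,206),(320,196))}
rows=[]
for n in("side","top"):
    tiles=[]
    for k,v in P.items():
        u,w=v[n=="top"]; h=32 if k=="lamp" else 22
        im=C[n]['p'][w-h:w+h,u-h:u+h,::-1]; im=cv2.convertScaleAbs(im,alpha=1.6 if n=="top" else 1.0)
        tiles.append(cv2.resize(im,(200,200),interpolation=cv2.INTER_CUBIC))
    rows.append(np.hstack(tiles))
cv2.imwrite("pics/crops.png",np.vstack(rows))
for k,(a,b) in P.items(): print(k,dep("side",*a).round(4),dep("top",*b).round(4),*tri(a,b))
E
```

```text
lamp [0.5374 0.3171 0.0958] [0.5379 0.3066 0.0971] [0.5376468  0.31197312 0.08396494] 6.712233660054088e-05
square [0.4803 0.0934 0.0438] [0.4813 0.0841 0.0477] [0.47999007 0.086174   0.03238848] 0.00038154781944672617
round [ 0.4754 -0.2684  0.0462] [ 0.476  -0.2805  0.0473] [ 0.47453486 -0.28534079  0.02914706] 3.329089794564199e-05
bar [ 0.6265 -0.0434  0.0452] [ 0.6278 -0.0557  0.0482] [ 0.62886523 -0.05606393  0.02883428] 0.001266170934129154
```

View pics/crops.png

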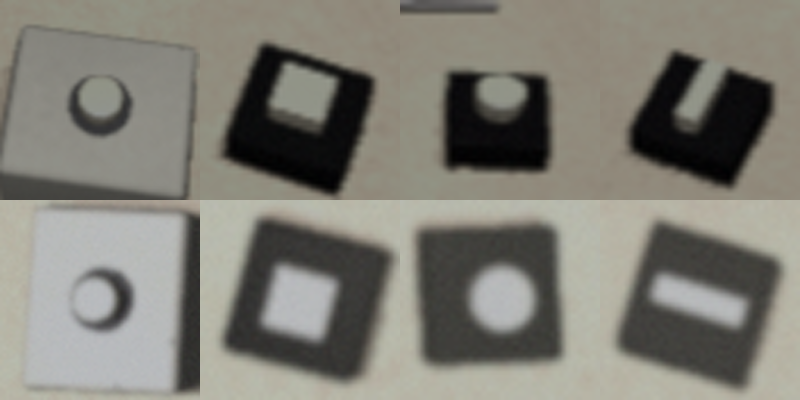

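The crops show each key's cap clearly. The cap centres are: lamp, side (99,98) and top (93,99); square, side (104,90) and top (99,102); round, side (100,89) and top (102,98), all in tile pixels. I'll refine the positions from these.

```bash
python3 - <<'E'
from geo import *
P={"lamp":((322,318),(163,228),(99,98),(93,99)),"square":((351,251),(261,254),(104,90),(99,102)),"round":((360,157),(409,260),(100,89),(102,98)),"bar":((305,206),(320,196),(105,85),(98,99))}
for k,(a,b,x,y) in P.items():
    h=32 if k=="lamp" else 22; f=lambda c,q:tuple(c[i]-h+(q[i]+.5)*h/100-.5 for i in(0,1))
    A,B=f(a,x),f(b,y); print(k,np.round(A+B,1),dep("side",*A).round(4),dep("top",*B).round(4),*[np.round(z,4) for z in tri(A,B)])
    # bright cap by depth in top view: centroid of points near the depth height
    for n,c in(("side",a),("top",b)):
        pts=[dep(n,u,v) for u in range(c[0]-15,c[0]+16) for v in range(c[1]-15,c[1]+16)]
        pts=np.array(pts); zt=.09 if k=="lamp" else .040
        q=pts[(pts[:,2]>zt)&(pts[:,2]<zt+.02)]; print("  ",n,len(q),((q.min(0)+q.max(0))/2).round(4),np.ptp(q,axis=0).round(3),np.median(q[:,2]).round(4))
E
```

```text
lamp [321.3 317.  160.4 227.3] [0.5392 0.3153 0.0968] [0.5392 0.3128 0.0969] [0.5392 0.3141 0.0939] 0.0001
   side 166 [0.5378 0.3131 0.0944] [0.033 0.032 0.008] 0.0968
   top 160 [0.5389 0.312  0.0951] [0.03  0.032 0.007] 0.0971
square [351.5 248.4 260.4 254. ] [0.4795 0.0848 0.0438] [0.4811 0.0858 0.0461] [0.4803 0.0859 0.0453] 0.0014
   side 135 [0.4779 0.0867 0.0435] [0.038 0.036 0.007] 0.0447
   top 198 [0.4799 0.0849 0.0446] [0.036 0.038 0.007] 0.0461
round [359.6 154.2 409.  259.2] [ 0.4772 -0.2835  0.0438] [ 0.478  -0.2807  0.0467] [ 0.4777 -0.2808  0.0464] 0.0006
   side 74 [ 0.4756 -0.2823  0.0444] [0.034 0.038 0.007] 0.0456
   top 155 [ 0.4781 -0.2796  0.0449] [0.03  0.033 0.01 ] 0.0471
bar [305.7 202.3 319.2 195.4] [ 0.6262 -0.057   0.046 ] [ 0.6293 -0.0536  0.0476] [ 0.6274 -0.0536  0.0504] 0.0033
   side 84 [ 0.6273 -0.0537  0.0444] [0.026 0.052 0.008] 0.0459
   top 135 [ 0.6292 -0.0557  0.0446] [0.026 0.05  0.009] 0.0475
```

Heights match the text (0.098 m for the lamp key, 0.048 m for the desk keys), so I'll press the lamp key.

```bash
cat > press.py <<'E'
from workcell import arm
import numpy as np
O=[np.pi,0,2.74]
def press(x,y,ztop,guard=9.):
    """ztop: key top when up. Down to 4.5 mm past the stop at most, guard stops it earlier."""
    L=arm.tip_reach
    arm.goto([x,y,max(ztop+.08,.16)+L],O)
    arm.move_l([x,y,ztop+.012+L],feed=.06); arm.pause(.3)
    p=arm.read_tcp_pos(); print("above",np.round(p,4),arm.read_force().round(2))
    g=arm.move_l([x,y,ztop-.0145+L],feed=.008,guard=guard)
    p=arm.read_tcp_pos(); print("stop",g,"tip",np.round(p-[0,0,L],4),arm.read_force().round(2))
    arm.pause(.1); print(arm.read_force().round(2))
    arm.move_l([x,y,ztop+.08+L],feed=.08); print("t",arm.read_time(),arm.read_force().round(2))
E
python3 - <<'E'
from press import *
arm.command_gripper(0.0,20); print(arm.tip_reach,arm.read_grip_width())
press(.539,.3135,.098)
import cv2
for n in("side","top"):
    p,d=arm.grab_frame(n); c=arm.get_calibration(n); np.savez(f"{n}.npz",p=p,d=d,**c)
    cv2.imwrite(f"pics/{n}1.png",p[:,:,::-1])
E
```

```text
0.1734 0.0004181717339646606
above [0.539  0.3135 0.2837] [ 0.29  0.34 -0.54]
stop True tip [0.5392 0.3136 0.0863] [-1.92 -0.39  5.96]
[-2.8  -0.76  4.46]
t 8.2417 [-0.31 -0.01 -0.12]
```

```bash
python3 - <<'E'
from press import *
import cv2
arm.goto([.48,.0855,.16+arm.tip_reach],O)
out=[]
for n in("side","top"):
    p,d=arm.grab_frame(n); c=arm.get_calibration(n); np.savez(f"{n}.npz",p=p,d=d,**c); out.append(p[:,:,::-1])
import geo
print(geo.dep("side",321.3,318).round(4),geo.dep("top",161,227.5).round(4))
a=cv2.resize(out[0][230:380,240:440],(400,300)); b=cv2.resize(out[1][160:310,120:320],(400,300)); cv2.imwrite("pics/chk1.png",np.hstack([a,b]))
E
```

```text
[0.5392 0.3136 0.0873] [0.5387 0.3153 0.0875]
```

View pics/chk1.png

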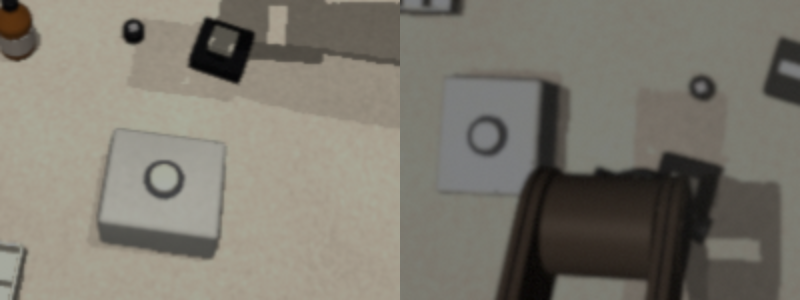

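The picture shows the lamp key at tile pixel (163,180). It now reads z = 0.0875 m, about 10 mm lower than before, so it is fully down, and the case hasn't moved. The square key is next.

```bash
python3 - <<'E'
from press import *
press(.480,.0855,.048)
arm.goto([.4777,-.281,.16+arm.tip_reach],O)
for n in("side","top"):
    p,d=arm.grab_frame(n); c=arm.get_calibration(n); np.savez(f"{n}.npz",p=p,d=d,**c)
import geo
print(geo.dep("side",351.5,249.5).round(4),geo.dep("top",260.4,254).round(4),arm.read_time())
E
```

```text
above [0.48   0.0855 0.2335] [-0.28 -0.17 -0.92]
stop True tip [0.4803 0.0855 0.0359] [-2.17 -0.66  7.6 ]
[-2.23  0.16  7.12]
t 15.925 [ 1.52 -0.21  0.55]
[0.479  0.0846 0.038 ] [0.4806 0.0869 0.0379] 17.4
```

The square key now reads z = 0.038 m, so it is fully down. I'll tap the round key, then check the scene.

```bash
python3 - <<'E'
from press import *
import cv2
press(.4777,-.281,.048)
arm.goto([.264,.621,.405],O)
out=[]
for n in("side","top"):
    p,d=arm.grab_frame(n); c=arm.get_calibration(n); np.savez(f"{n}.npz",p=p,d=d,**c); out.append(p[:,:,::-1])
import geo
for k,a,b in(("lamp",(321.3,318),(161,227.5)),("sq",(351.5,249.5),(260.4,254)),("round",(359.6,154.2),(409,259.2)),("bar",(304,205),(319.2,195.4))):
    print(k,geo.dep("side",*a).round(4),geo.dep("top",*b).round(4))
print(arm.read_time(),arm.read_force().round(2))
o=cv2.imread("pics/top0.png"); cv2.imwrite("pics/fin.png",np.vstack([o[110:310,110:510],out[1][110:310,110:510]]))
E
```

```text
above [ 0.4777 -0.281   0.2335] [-0.56  0.44  0.13]
stop True tip [ 0.4779 -0.2812  0.036 ] [-2.58  1.09  7.16]
[-2.04  1.63  5.7 ]
t 23.9667 [ 1.29 -0.41 -0.23]
lamp [0.5392 0.3135 0.087 ] [0.5388 0.3151 0.0881]
sq [0.479  0.0852 0.0388] [0.4805 0.087  0.0373]
round [ 0.4773 -0.2825  0.0448] [ 0.478  -0.2804  0.0475]
bar [ 0.6299 -0.0459  0.0463] [ 0.6293 -0.0537  0.0472]
27.325 [0.74 0.42 0.05]
```

View pics/fin.png

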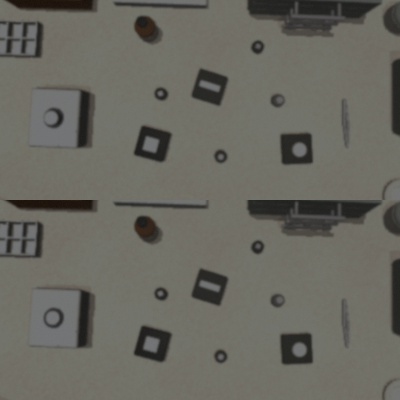

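The before picture (top) and after picture (bottom) match: nothing has moved. The lamp key (53,318) and square key (151,344) are down, and the round key (299,349) and bar key (209,287) are up.

```bash
python3 -c "
from workcell import arm
print(arm.close_job())"
```

```text
the job is handed in; nothing more can be done
None
```

The picture was taken and the job handed in: I pressed the lamp and square keys right down and they stayed down, then tapped the round key, which sprang back up; the bar unit was never touched, nothing visibly moved, and no verdict came back.

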